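# Refit the lid-lifter roller and hold its snap ring spread at the groove

## Robot

A 6-joint arm with a two-finger parallel gripper is mounted at the origin on the work surface. World frame = base frame: x ahead of the robot, y to its left, z up, the work surface at z = 0. Lengths are in mm, angles in rad, forces in N, time in s.
With the tool pointing down it reaches from about 300 to 775 mm from the base axis. Payload 14.6 kg.
Tool frame: the origin (TCP) lies on the centre line of the jaws, within the pads' length; the fingertips stand 19 mm ahead of it and the grasp point (between the pads) is the TCP (bot.tip_reach is the distance from the TCP to the fingertips, in mm); y points along the fingers, x is the direction in which the jaws open and shut, and the axes are right-handed (so a half turn about y gives the same grasp; the last joint's range is limited). The gripper opens to 85 mm and grips with 20 to 120 N. Pads are 22 mm wide; open, the fingers measure 114 mm over their backs; the gripper's body (76 mm by 85 mm) begins 54 mm behind the grasp point. The pads swing forward as they close: fully open they stand 13 mm farther back than shut.
Start: joints at [-1.336, 0.3, 1.521, -0, 1.321, -0.067], TCP at [163.475, -525.134, 217.281] pointing down, gripper open.
Joint ranges: [-3.03, 3.03], [-0.79, 2.21], [0.23, 2.52], [-1.04, 4.18], [0, 3.07], [-2.55, 2.55]. Speed limits (rad/s): [2.22, 2.22, 2.57, 3.14, 3.14, 3.14].

## Interface

Orientations are given as a unit quaternion [w, x, y, z].
In Python, from rig import bot gives the robot as it stands. Calls block until the motion is done:
- bot.move_to(position, orientation): joint-space move of the TCP to a pose.
- bot.servo_line(position, attitude=None, speed=150, until_force=None): straight line of the TCP; attitude=None keeps the orientation; speed is the mean speed in mm/s. With until_force (N) it stops when the force on the tool has changed by that much, and returns True; else False.
- bot.move_joints(angles): joint-space move.
- bot.move_gripper(opening, grip_force=None): finger opening in mm; grip_force is the grip in N (None keeps the last); returns when the fingers have stopped.
- bot.dwell(seconds).
- bot.ik(position, orientation): joint angles nearest the present ones, or None.
- bot.read_state(): the state.
- bot.read_camera(name): name is "scene" or "side" or "wrist"; returns a dict with "image" (384x512x3 uint8, blue, green, red), "depth" (384x512 float32, mm along the optical axis (not along the pixel's ray), 0 where there is no reading), "fovy" (degrees; the focal length in pixels is half the picture's height over the tangent of half this angle, whatever the lens; pixels are square), "cx", "cy" (the principal point, pixels), "eye" and "attitude" of the camera in the world; the wrist camera has in their place "mount" (4x4, takes a point from camera to tool coordinates, whose origin is the TCP and whose axes are the tool frame's). Camera axes: x right, y down, z forward; pixel columns grow to the right and rows downward; lengths in mm; the calibration is good to about 2 mm. A picture is of the moment at which its call begins: read the wrist's pose just before it.
A pose or a line that the arm cannot do raises bot.MotionError and nothing moves.
- bot.finish_job(): hands the job in, once; it reports no verdict.
The state is a dict: "clock": time; "joint_positions": joint angles; "qvel": joint speeds; "effort": joint torques, N m; "ee_pos": TCP position; "tool_rot": TCP orientation; "ft_force": force on the tool from outside, world axes, zero at the start; "moment": the same for the moment, N m; "grip_width": finger opening in mm.
Only numpy, scipy, OpenCV 4.12 (cv2) and the standard library are available. Lean on these libraries where they do the work, as an engineer would, in place of code of your own. Each camera call takes 0.05 s, during which the arm holds its last target. There are 200 camera calls.

## Task

Slide the loose white roller down over the upright axle stub of the tray's lid-lifter lever until it sits fully on the lever's boss, and let go of it. Then take the snap-ring pliers by their handles, squeeze them fully so that the ring on their tips is spread, bring the ring over the stub from above and slide it down, level, to the groove just above the roller. Finish while holding: keep the pliers squeezed with the spread ring around the groove, and leave the other things on the counter where they are.

Things in the scene. Friction and masses are not known exactly. Their poses are not given: they have to be found in the camera images.
- lifter: Fixed tray with lid-lifter, lever swung out flat. Origin on the counter under the axle stub; +x along the dark cast iron lever (24 mm wide, 16 high) to its pivot post (165 mm from the stub, radius 20, 58 high) and the closed steel sterilising tray (168 x 308 mm, 186 to 354 mm from the stub, 71 high, lid handle to 92). Place and yaw vary.
- boss_top (a point): Centre of the flat top of the lever's round end boss (radius 27 mm, top 14 mm above the counter) from which the stub rises; the roller's underside must sit here. Axes as the lifter.
- stub_top (a point): Centre of the flat top of the steel axle stub: upright, 23 mm diameter, 45 mm above the counter, 31 mm above the boss. Nothing stands within 140 mm of it on the robot's side.
- groove (a point): Centre of the groove of the stub, 34 mm above the counter: 5 mm high (31.5 to 36.5 mm), 20 mm diameter. The seated roller's top is at 32 mm, so a ring lying on the roller is at the groove.
- roller: White plastic roller lying flat and loose on the counter: tube of outer diameter 46 mm, bore 28 mm, 18 mm high, about 40 g. Origin at the centre of its underside, z along its axis.
- cradle: Fixed cradle (white base, steel supports) under the pliers; origin on the counter under their pivot, x as theirs. Base plate 50 mm wide, 6 thick, 113 mm behind to 23 mm ahead; a support under the pivot (20 mm wide, 46 high) and a crossbar 94 to 106 mm behind it (74 mm wide, 46 high). Handles free underneath between. Cradle and roller may swap sides of the counter.
- pliers: Snap-ring pliers lying level in the cradle, 170 g. Origin at the pivot, mid height of the handles (52 mm above the counter), x towards the tips, z up. Two black rubber-clad handles run 112 mm back, 8 mm wide, 12 high, splayed 0.22 rad each at rest. The tips carry a dark steel wire ring that cannot come off, level, 18 mm below the origin: too narrow for the stub (21 mm inside) unless spread.
- handle_mid (a point): Point between the handles 40 mm behind the pivot, mid height: the place to grip from above, squeezing along the pliers' y. Width here over the handles' outer faces 46 mm at rest, 28 mm (faces parallel) at the stop; a spring resists with under 10 N per handle. As they are squeezed, the pliers creep about 2 mm forward (+x) between the fingers.
- ring_open_center (a point): Centre of the fully spread ring (a 30 mm circle fits inside), at the wire's mid height (wire 3.5 mm thick): 62.2 mm ahead of the pivot, 18 mm below it, fixed in the pliers' body. It must come to the groove's centre.
- handle_left (a joint): Angle by which each handle is squeezed: 0 at rest (ring unspread) to 0.22 rad at the stop (ring fully spread). The two handles move alike.
- bottle: Bystander: cobalt glass bottle with white cap, 60 mm diameter, 130 mm high; origin under its centre.
- gauge: Bystander: white plastic clamp gauge, 90 x 35 mm flat bar with two upright jaws, 22 mm high; origin under its centre.
- clamp: Bystander: red roller clamp, 48 x 16 x 23 mm channel with a small wheel; origin under its centre.
- clip: Bystander: steel tray clip, 60 x 22 x 25 mm, C shaped; origin under its base.
Things that resemble listed ones, but are neither listed nor needed, are in the scene too. Leave any brown or green look-alike of the roller alone.

How it is judged:
By the outcome, as a careful person would: the job done as asked, in the order asked, and still so for the second after the job is handed in, while the arm keeps its last pose, push and grip.
It also fails if it takes over 48 s, if anything falls off the work surface, if the arm or the gripper's body presses on something with over 40 N, if the wrist force passes 120 N, or if a joint passes its speed limit or range.

## Working session

There is one attempt and no reset: what is moved stays moved. The work goes in short steps, each a Python script; the robot and the scene stay as the last script left them, time stands still between calls to the robot, and variables do not carry over. Pictures are saved under pics/ and viewed, about 8 in all and at most 12, crops included, and the job is handed in when it is done.

```bash
ls; mkdir -p pics
cat > h.py <<'E'
import numpy as np, cv2
from scipy.spatial.transform import Rotation as R
from rig import bot
def rot(q): return R.from_quat([q[1],q[2],q[3],q[0]])
def cam(name,save=None):
    s=bot.read_state(); c=bot.read_camera(name)
    if 'mount' in c:
        T=np.eye(4);T[:3,:3]=rot(s['tool_rot']).as_matrix();T[:3,3]=s['ee_pos'];T=T@np.array(c['mount'])
    else:
        T=np.eye(4);a=np.array(c['attitude']);T[:3,:3]=a if a.shape==(3,3) else rot(a).as_matrix();T[:3,3]=c['eye']
    h,w=c['depth'].shape;f=h/2/np.tan(np.radians(c['fovy'])/2)
    v,u=np.mgrid[:h,:w];d=c['depth']
    P=np.stack([(u-c['cx'])/f*d,(v-c['cy'])/f*d,d],-1)@T[:3,:3].T+T[:3,3]; P[d==0]=np.nan
    c.update(T=T,f=f,P=P)
    if save: cv2.imwrite(save,c['image']); np.savez(save[:-4],P=P,img=c['image'],T=T,f=f,cx=c['cx'],cy=c['cy'])
    return c
def ray(c,u,v,z):
    d=c['T'][:3,:3]@np.array([(u-c['cx'])/c['f'],(v-c['cy'])/c['f'],1]);o=c['T'][:3,3]
    return o+d*(z-o[2])/d[2]
def proj(c,p):
    q=c['T'][:3,:3].T@(np.array(p)-c['T'][:3,3]);return q[:2]/q[2]*c['f']+[c['cx'],c['cy']]
def down(yaw): # tool x (jaw direction) at yaw, tool z... defined from start pose
    raise NotImplementedError
E
python3 - <<'E'
from h import *
s=bot.read_state();print(s['clock'],s['ee_pos'],s['grip_width'],bot.tip_reach);print(rot(s['tool_rot']).as_matrix().round(3))
for n in('scene','side'):
    c=cam(n,f'pics/{n}0.png');print(n,c['T'].round(2),c['fovy'])
a=[cv2.imread(f'pics/{n}0.png') for n in('scene','side')]
cv2.imwrite('pics/a.png',cv2.resize(a[0],(800,600),interpolation=cv2.INTER_CUBIC))
cv2.imwrite('pics/b.png',cv2.resize(a[1],(800,600),interpolation=cv2.INTER_CUBIC))
E
```

```text
pics
0.0 [ 163.41901594 -524.87852824  216.67383847] 85.24300205028914 19.0
[[ 0.297 -0.     0.955]
 [-0.955  0.001  0.297]
 [-0.001 -1.     0.   ]]
scene [[ 6.20000e-01  6.00000e-01 -5.10000e-01  1.07732e+03]
 [ 7.90000e-01 -4.50000e-01  4.20000e-01 -4.29790e+02]
 [ 2.00000e-02 -6.60000e-01 -7.50000e-01  8.58300e+02]
 [ 0.00000e+00  0.00000e+00  0.00000e+00  1.00000e+00]] 54.844755798554026
side [[ 9.4000e-01 -1.8000e-01  2.8000e-01  2.6616e+02]
 [-3.3000e-01 -4.6000e-01  8.2000e-01 -8.4477e+02]
 [-2.0000e-02 -8.7000e-01 -4.9000e-01  5.7524e+02]
 [ 0.0000e+00  0.0000e+00  0.0000e+00  1.0000e+00]] 57.436145339511555
```

View pics/a.png

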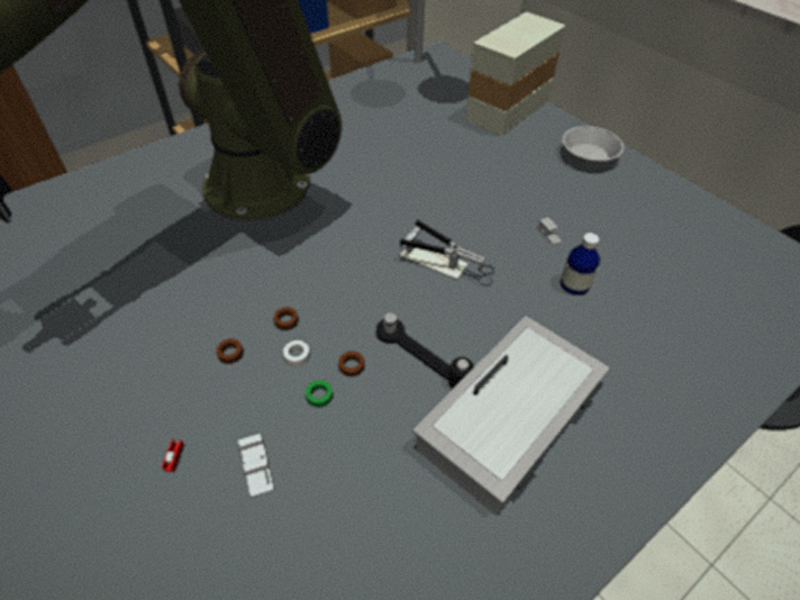

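View pics/b.png

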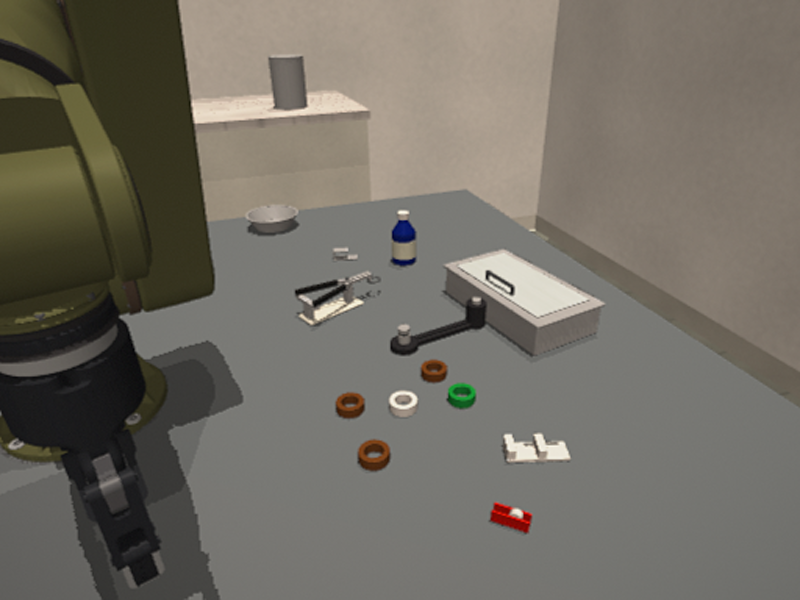

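The scene view shows the white roller at about (296,352), ringed by brown and green look-alikes. The stub top is at (390,317), the lever runs to the post at (462,365), the pliers' pivot is at (452,250) with the ring at (486,275), and the handles point towards the robot. I'll get coarse positions from depth next.

```bash
cat >> h.py <<'E'
def down(yaw):
    c,s=np.cos(yaw),np.sin(yaw)
    q=R.from_matrix(np.array([[c,0,-s],[s,0,c],[0,-1,0]])).as_quat();return [q[3],q[0],q[1],q[2]]
E
python3 - <<'E'
import numpy as np
for n,pts in (('scene',dict(roller=(296,341),rol2=(296,362),stub=(390,317),post=(462,365),pivot=(452,250),hl=(418,224),hr=(404,244),ring=(486,275),bar=(408,258),bottle=(590,240),clip=(548,228),base=(425,262))),
 ('side',dict(roller=(403,394),stub=(404,330),post=(477,299),pivot=(350,283),hl=(299,290),ring=(374,279)))):
    P=np.load(f'pics/{n}0.npz')['P']
    for k,(u,v) in pts.items():
        print(n,k,P[int(v*.64),int(u*.64)].round(0))
E
python3 - <<'E'
from h import *
s=bot.read_state();print(s['joint_positions'])
for p in([450,-100,330],[480,60,300]):
  for y in(0,1.57,-1.57,.5,-.5):
    print(p,y,np.round(bot.ik(p,down(y)),2) if bot.ik(p,down(y)) is not None else None)
print(bot.read_camera('wrist')['mount'],bot.read_camera('wrist')['fovy'])
E
```

```text
scene roller [ 470. -175.   20.]
scene rol2 [ 504. -197.   13.]
scene stub [543. -18.  46.]
scene post [708.   8.  58.]
scene pivot [492. 178.  59.]
scene hl [383. 179.  53.]
scene hr [412. 118.  50.]
scene ring [548. 229.   1.]
scene bar [413. 131.   3.]
scene bottle [678. 345. 133.]
scene clip [538. 418.  26.]
scene base [444. 153.   5.]
side roller [ 488. -175.   18.]
side stub [541. -31.  45.]
side post [709.   8.  57.]
side pivot [494. 174.  53.]
side hl [385. 176.  58.]
side ring [576. 284.  -1.]
[-1.33557046e+00  3.00410781e-01  1.52153373e+00  5.98098041e-06
  1.32070650e+00 -6.66010126e-02]
[450, -100, 330] 0 [-0.3   0.03  1.57 -0.    1.54 -0.3 ]
[450, -100, 330] 1.57 [-0.3   0.03  1.57 -0.    1.54 -1.87]
[450, -100, 330] -1.57 [-0.3   0.03  1.57 -0.    1.54  1.27]
[450, -100, 330] 0.5 [-0.3   0.03  1.57 -0.    1.54 -0.8 ]
[450, -100, 330] -0.5 [-0.3   0.03  1.57 -0.    1.54  0.2 ]
[480, 60, 300] 0 [ 0.05  0.1   1.57 -0.    1.47  0.05]
[480, 60, 300] 1.57 [ 0.05  0.1   1.57 -0.    1.47 -1.52]
[480, 60, 300] -1.57 [ 0.05  0.1   1.57 -0.    1.47  1.62]
[480, 60, 300] 0.5 [ 0.05  0.1   1.57 -0.    1.47 -0.45]
[480, 60, 300] -0.5 [ 0.05  0.1   1.57 -0.    1.47  0.55]
[[ 9.99999929e-01  2.42781426e-04 -2.87092025e-04  1.02447459e-01]
 [ 3.41862111e-04 -2.69270908e-01  9.63064412e-01 -1.56866082e+02]
 [ 1.56508621e-04 -9.63064442e-01 -2.69270972e-01  6.96138449e+01]
 [ 0.00000000e+00  0.00000000e+00  0.00000000e+00  1.00000000e+00]] 59.36684250525568
```

Coarse positions agree with the given sizes: stub top at z 46, post 165 mm away, handles about 52 high. Next are close wrist views.

Run:
```python
from h import *
bot.move_to([500,170,160],down(0.3)); cam('wrist','pics/wp.png')
bot.move_to([515,-95,180],down(0.16)); cam('wrist','pics/wr.png')
print(bot.read_state()['clock'])
for n in('wp','wr'):
    cv2.imwrite(f'pics/{n}x.png',cv2.resize(cv2.imread(f'pics/{n}.png'),(800,600),interpolation=cv2.INTER_CUBIC))
```

```text
4.0667
```

View pics/wpx.png

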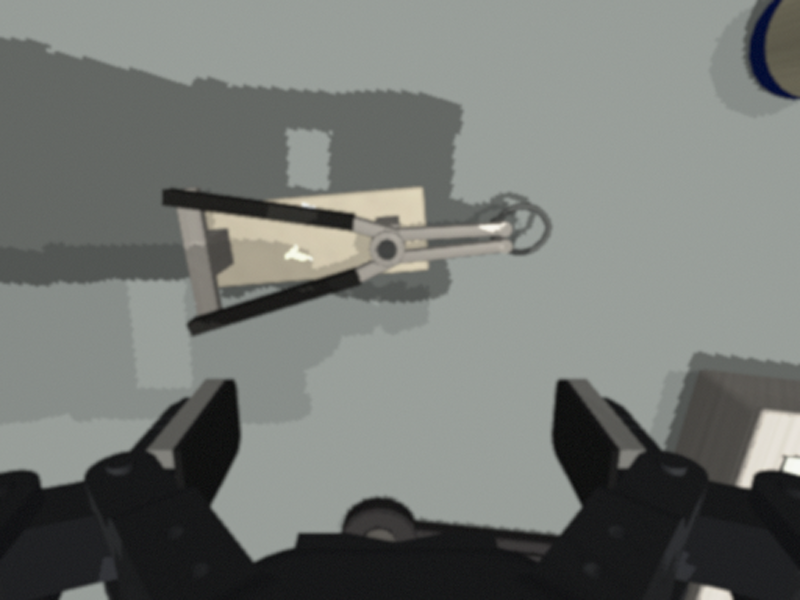

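View pics/wrx.png

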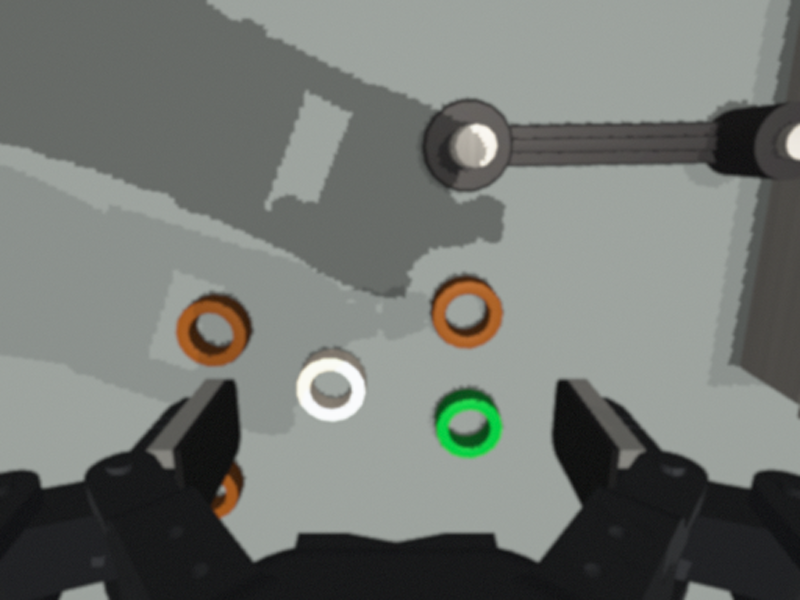

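The pliers view shows the pivot at (387,249), handle ends at (168,197) and (192,326), and the ring around (525,225). The other view shows the white roller at (331,388), the stub top at about (478,146), and the post at (797,142). I'll fit the geometry from depth.

Run:
```python
import numpy as np
from scipy.optimize import least_squares
from h import ray,proj
def circ(X,r=None,edge=False):
    c,rr=__import__('cv2').minEnclosingCircle(X.astype(np.float32)); return np.round(c,1),round(rr,1)
D={n:dict(np.load(f'pics/{n}.npz')) for n in('wp','wr','scene0')}
for n in('wr','scene0'):
    P,img=D[n]['P'],D[n]['img'].astype(int)
    near=lambda c,r:np.hypot(P[...,0]-c[0],P[...,1]-c[1])<r
    m=near((488,-183),32)&(P[...,2]>15.0)&(P[...,2]<21)&(img.min(-1)>(180 if n=='wr' else 130)); X=P[m]
    print(n,'roller',X.mean(0).round(1),circ(X[:,:2]),m.sum())
    m=near((543,-22),25)&(P[...,2]>41)&(P[...,2]<49); X=P[m]
    print(n,'stub',X.mean(0).round(1),circ(X[:,:2]),m.sum())
    m=near((708,8),30)&(P[...,2]>54)&(P[...,2]<62); X=P[m]
    if m.any(): print(n,'post',X.mean(0).round(1),circ(X[:,:2]),m.sum())
for n in('wp','scene0'):
    P,img=D[n]['P'],D[n]['img'].astype(int)
    m=(np.hypot(P[...,0]-435,P[...,1]-160)<85)&(P[...,2]>54.5)&(P[...,2]<62)&(img.max(-1)<70)
    X=P[m]; print(n,'handles',len(X),X.mean(0).round(1))
    side=(X[:,1]-163)-0.3*(X[:,0]-440)
    L=[]
    for k in(side>0,side<0):
        Y=X[k]; c=Y.mean(0)[:2]; d=np.linalg.svd(Y[:,:2]-c,full_matrices=False)[2][0]; d*=np.sign(d[0]); t=(Y[:,:2]-c)@d
        L.append((c,d)); print(len(Y),c.round(1),d.round(3),'ang',np.arctan2(d[1],d[0]).round(3),'span',(c+t.min()*d).round(1),(c+t.max()*d).round(1))
    (c1,d1),(c2,d2)=L; t=np.linalg.solve(np.c_[d1,-d2],c2-c1); print('intersection',(c1+t[0]*d1).round(1),'yaw',round((np.arctan2(d1[1],d1[0])+np.arctan2(d2[1],d2[0]))/2,4))
    print('zs',np.nanmedian(X[:,2]))
c=D['wp']; c={**c}
c['cx']=float(c['cx']);c['cy']=float(c['cy']);c['f']=float(c['f'])
for z in(58,60,62):print('pivot',z,ray(c,387*.64,249*.64,z).round(1))
print(c['P'][int(249*.64),int(387*.64)])
# stub rays
c=D['wr'];print('stub ray',ray(c,478*.64,146*.64,45).round(1),'roller ray',ray(c,331*.64,388*.64,18).round(1))
```

```text
wr roller [ 487.7 -184.4   18.1] (array([ 487.6, -185.1]), 23.1) 861
wr stub [547.3 -18.2  45.3] (array([547.6, -18.1]), 11.4) 599
wr post [704.1   8.8  57.4] (array([707.6,  10.3]), 8.5) 215
scene0 roller [ 488.  -185.2   18.6] (array([ 487.4, -184.8]), 22.5) 98
scene0 stub [547.4 -18.7  45.4] (array([546.5, -19.2]), 11.9) 44
scene0 post [709.4   9.9  58.6] (array([713.5,   6.6]), 15.2) 41
wp handles 2259 [434.6 167.5  58.1]
1193 [425.6 188. ] [0.989 0.147] ang 0.148 span [379.3 181.1] [492.6 198. ]
1066 [444.7 144.5] [0.826 0.563] ang 0.598 span [404.9 117.4] [481.6 169.7]
intersection [531.7 203.8] yaw 0.3732
zs 58.19405195736471
scene0 handles 127 [436.4 162.6  58.3]
58 [425.4 185.9] [0.984 0.178] ang 0.179 span [381.8 178. ] [468.1 193.6]
69 [445.7 143.1] [0.829 0.559] ang 0.594 span [405.4 115.9] [481.9 167.5]
intersection [539.6 206.5] yaw 0.3864
zs 58.653327440067414
pivot 58 [491.6 187.7  58. ]
pivot 60 [491.6 188.   60. ]
pivot 62 [491.5 188.4  62. ]
[490.90926571 188.51349298  61.96933422]
stub ray [548.7 -18.1  45. ] roller ray [ 487.9 -183.8   18. ]
```

Fits: roller (487.6, -184.9), r 23 at z 18. Stub (547.4, -18.3), r 11.5 at z 45. Pivot (491.3, 188), pliers yaw about 0.38. All match the given sizes. Now I'll grasp the roller with the jaws across the lever direction and check it in hand.

Run:
```python
from h import *
q=down(0.17-np.pi/2)
bot.move_gripper(64,30)
bot.move_to([487.6,-184.8,80],q)
print('hit',bot.servo_line([487.6,-184.8,22],speed=100,until_force=8))
bot.move_gripper(40,30); s=bot.read_state(); print('grip',s['grip_width'],s['ee_pos'],s['clock'])
bot.servo_line([487.6,-184.8,110],speed=120)
c=cam('wrist','pics/held.png'); s=bot.read_state(); print(s['grip_width'],s['ee_pos'],s['clock'],s['ft_force'])
P=c['P'];img=c['image'].astype(int)
m=(np.hypot(P[...,0]-487,P[...,1]+185)<30)&(P[...,2]>90)&(img.min(-1)>150)
X=P[m];print(m.sum(),X.mean(0).round(1),np.percentile(X[:,2],[5,50,95]).round(1))
T=X[np.abs(X[:,2]-np.percentile(X[:,2],80))<3]; print('top',T.mean(0).round(1),cv2.minEnclosingCircle(T[:,:2].astype(np.float32)))
cv2.imwrite('pics/heldx.png',cv2.resize(c['image'][200:384,130:382],None,fx=3,fy=3,interpolation=cv2.INTER_CUBIC))
```

```text
hit False
grip 40.1244139420122 [ 487.70259154 -184.86603253   22.27430563] 6.7583
39.88267657536605 [ 487.19882791 -184.60119194  109.13871403] 7.6917 [-0.27091315  0.1340879  -0.28623707]
3 [ 495.2 -160.2  162.6] [162.2 162.5 163. ]
top [ 495.2 -160.2  162.6] ((495.2987060546875, -160.2490234375), 0.3269549608230591)
```

View pics/heldx.png

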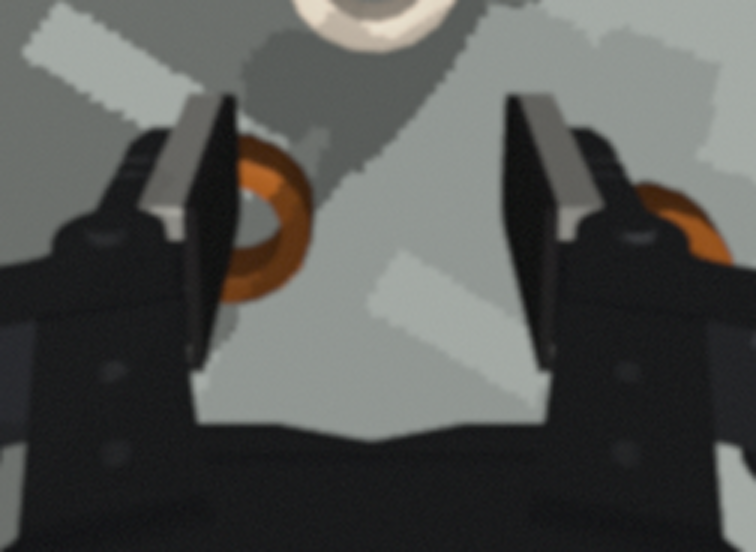

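The grip missed: the pads are empty and the white roller is still on the counter at the top of the crop. I need to know whether it moved.

Run:
```python
from h import *
c=dict(np.load('pics/held.npz'));P=c['P'];img=c['img'].astype(int)
m=(P[...,2]>15)&(P[...,2]<21)&(img.min(-1)>170); X=P[m]; print(m.sum(),X.mean(0).round(1),cv2.minEnclosingCircle(X[:,:2].astype(np.float32)))
m=(P[...,2]>80)&(P[...,2]<140); X=P[m]; print('finger lowest z',np.percentile(X[:,2],[0,1,5]))
Tl=(X-[487.2,-184.6,109.1])@down_R if 0 else None
from scipy.ndimage import label
hsv=cv2.cvtColor(c['img'],cv2.COLOR_BGR2HSV)
m=(P[...,2]>15)&(P[...,2]<21)&(hsv[...,1]>150)
l,n=label(m)
for i in range(1,n+1):
    if (l==i).sum()>80: X=P[l==i];print(i,len(X),X.mean(0).round(1))
c=cam('scene','pics/scene1.png');P=c['P'];img=c['image'].astype(int)
m=(np.hypot(P[...,0]-500,P[...,1]+180)<60)&(P[...,2]>14)&(P[...,2]<22)&(img.min(-1)>120);X=P[m]
print('scene',m.sum(),cv2.minEnclosingCircle(X[:,:2].astype(np.float32)) if m.any() else 0)
cv2.imwrite('pics/s1x.png',cv2.resize(c['image'][130:290,60:290],None,fx=3.4,fy=3.4,interpolation=cv2.INTER_CUBIC))
```

```text
1274 [ 496.5 -191.3   18.3] ((536.4913330078125, -256.6697692871094), 108.68679809570312)
finger lowest z [124.23257692 125.55545821 126.7939918 ]
1 2107 [ 584.2 -198.5   18.1]
2 2058 [ 567.3 -120.5   18.1]
3 584 [ 408.9 -170.7   17.9]
4 183 [ 428.2 -285.5   17.8]
scene 55 ((489.0768737792969, -185.78453063964844), 21.22901153564453)
```

View pics/s1x.png

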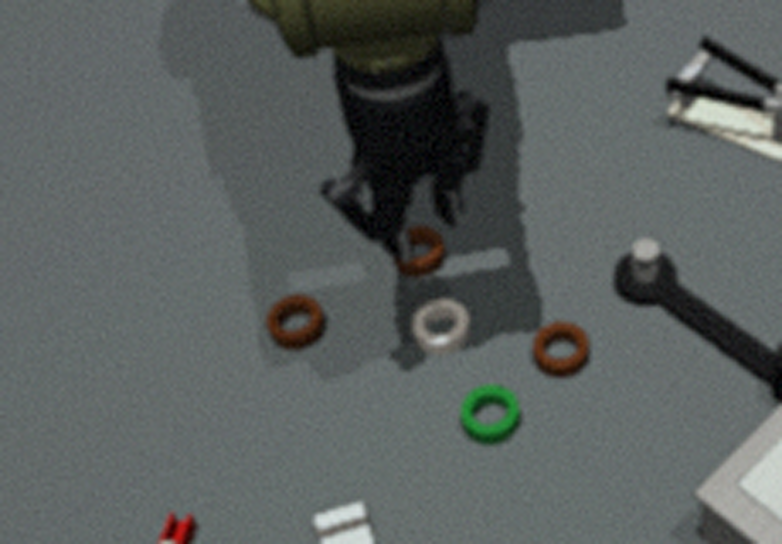

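The tips measure about 16 mm *behind* the reported TCP at 40 mm opening. Depth gives tips at z ≈ 124 with the TCP at 109, and the pad separation in pixels agrees. The brief's "19 mm ahead" doesn't hold, so the jaws closed above the roller, which is why they missed it. I'll go by the measurement: check it with the jaws open, then descend guarded.

```bash
cat >> h.py <<'E'
def tips(c,s):
    """lowest finger points in the tool frame (tool y of tips; >0 ahead of TCP)"""
    Q=(c['P']-np.array(s['ee_pos']))@rot(s['tool_rot']).as_matrix()
    m=(np.abs(Q[...,2])<25)&(np.abs(Q[...,0])<70)&(Q[...,1]>-60)&(Q[...,1]<40)&(c['P'][...,2]>30)
    return Q[m]
E
python3 - <<'E'
from h import *
c=dict(np.load('pics/held.npz'));P=c['P'];img=c['img'].astype(int)
m=(np.hypot(P[...,0]-488,P[...,1]+185)<35)&(P[...,2]>15)&(P[...,2]<21)&(img.min(-1)>120); X=P[m]; ctr=cv2.minEnclosingCircle(X[:,:2].astype(np.float32)); print(m.sum(),X.mean(0).round(1),ctr)
s=bot.read_state()
for w in (46,64):
    bot.move_gripper(w,30); s=bot.read_state(); c=cam('wrist',f'pics/t{w}.png'); Q=tips(c,s)
    t=np.percentile(Q[:,1],99.5); E=Q[Q[:,1]>t-3]; l,r=E[E[:,0]<0],E[E[:,0]>0]
    print(w,s['grip_width'],'tip y',Q[:,1].max().round(1),t.round(1),'inner x',l[:,0].max().round(1),r[:,0].min().round(1),'z',E[:,2].min().round(1),E[:,2].max().round(1))
print(s['clock'],bot.ik([488,-185,-12],down(.17-np.pi/2)) is not None)
E
```

```text
1680 [ 488.4 -185.2   18. ] ((487.3715515136719, -185.3506622314453), 22.86226463317871)
46 46.13988487230705 tip y -16.0 -17.6 inner x -22.7 22.8 z -9.4 12.2
64 63.899887425086845 tip y -19.5 -21.1 inner x -31.7 31.8 z -8.6 11.8
8.3417 True
```

Confirmed at both openings: tips are 16–17.5 mm behind the TCP at 46 mm. A second grasp with the TCP at z = -13 should put the tips about 4 mm above the counter.

Run:
```python
from h import *
q=down(0.17-np.pi/2); x,y=487.6,-185.2
bot.servo_line([x,y,20],speed=150)
print('hit',bot.servo_line([x,y,-13],speed=60,until_force=8))
bot.move_gripper(40,30); s=bot.read_state(); print('grip',s['grip_width'],s['ee_pos'],s['clock'])
if s['grip_width']>43:
    bot.servo_line([x,y,70],speed=120)
    s=bot.read_state();c=cam('wrist','pics/held2.png'); print(s['grip_width'],s['ee_pos'],s['clock'],s['ft_force'])
    Q=(c['P']-np.array(s['ee_pos']))@rot(s['tool_rot']).as_matrix();img=c['image'].astype(int)
    m=(np.hypot(Q[...,0],Q[...,2])<28)&(np.abs(Q[...,1])<45)&(img.min(-1)>110);X=Q[m]
    print(m.sum(),np.percentile(X[:,1],[1,10,50,90,99]).round(1))
    t=np.median(X[:,1]);X=X[np.abs(X[:,1]-t)<3];print('roller in tool',X.mean(0).round(2),cv2.minEnclosingCircle(X[:,[0,2]].astype(np.float32)))
    cv2.imwrite('pics/held2x.png',cv2.resize(c['image'][150:384,130:382],None,fx=2.5,fy=2.5,interpolation=cv2.INTER_CUBIC))
```

```text
hit False
grip 45.32853064643878 [ 487.85906562 -185.30955224  -12.32907272] 10.1583
45.328942489097685 [ 487.24006792 -185.05934219   69.33924194] 11.0 [-0.52327818 -0.0569921  -0.78896793]
6334 [-31.7 -31.1 -30.2 -24.1 -16. ]
roller in tool [ -0.07 -30.26   1.16] ((-0.08348365873098373, -0.28906726837158203), 23.034467697143555)
```

View pics/held2x.png

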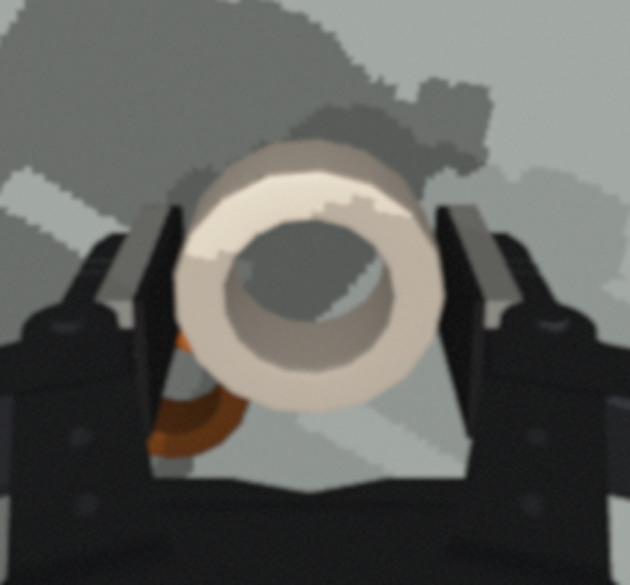

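The roller is held level: underside 12.3 mm behind the TCP and centred within 0.3 mm. Next I'll lower it onto the stub, guarded by force.

Run:
```python
from h import *
x,y=547.6,-18.4
bot.servo_line([x,y,70],speed=160)
s=bot.read_state(); print(s['ee_pos'],s['clock'])
h=bot.servo_line([x,y,5],speed=70,until_force=8); s=bot.read_state(); print('hit',h,s['ee_pos'],s['ft_force'])
if not h:
    h=bot.servo_line([x,y,0],speed=25,until_force=6); s=bot.read_state(); print('hit2',h,s['ee_pos'],s['ft_force'],s['clock'])
```

```text
[547.39796691 -19.01586913  69.94425302] 12.3083
hit False [547.88993539 -18.41092316   5.43182322] [-0.1541322   0.4137277  -0.09505364]
hit2 True [548.22193677 -18.45477117   1.6703653 ] [-1.5402944  -0.67659082  5.04281307] 13.625
```

Contact came at TCP z 1.67, so the underside is at 14.0 mm, fully seated. Release it, check, then grasp the pliers.

Run:
```python
from h import *
bot.move_gripper(62,30); bot.dwell(.1)
s=bot.read_state();p=s['ee_pos']
bot.servo_line([p[0],p[1],110],speed=150)
c=cam('wrist','pics/seat.png'); P=c['P'];img=c['image'].astype(int)
r=np.hypot(P[...,0]-547.5,P[...,1]+18.4)
X=P[(r<14)&(P[...,2]>42)&(P[...,2]<48)];print('stub',X.mean(0).round(1),cv2.minEnclosingCircle(X[:,:2].astype(np.float32)))
X=P[(r<27)&(P[...,2]>29)&(P[...,2]<35)];print('roller',len(X),np.percentile(X[:,2],[5,50,95]).round(1),cv2.minEnclosingCircle(X[:,:2].astype(np.float32)))
yaw=.38; u=np.array([np.cos(yaw),np.sin(yaw)]); g=np.array([491.3,188])-40*u; q=down(yaw-np.pi/2)
bot.move_to([*g,110],q); c=cam('wrist','pics/pl.png')
print(bot.read_state()['clock'],g)
P=c['P'];img=c['image'].astype(int)
m=(np.hypot(P[...,0]-435,P[...,1]-160)<75)&(P[...,2]>55)&(P[...,2]<61)&(img.max(-1)<70);X=P[m]
n=np.array([-u[1],u[0]]);t=(X[:,:2]-[491.3,188])@u;v=(X[:,:2]-[491.3,188])@n
for a in(-100,-80,-60,-40):
    k=np.abs(t-a)<3
    if k.any(): print(a,'left',v[k&(v>0)].mean().round(1) if (k&(v>0)).any() else None,'right',v[k&(v<0)].mean().round(1) if (k&(v<0)).any() else None, 'ext',v[k].min().round(1),v[k].max().round(1))
cv2.imwrite('pics/plx.png',cv2.resize(c['image'],(800,600),interpolation=cv2.INTER_CUBIC))
```

```text
stub [547.8 -18.3  45.2] ((547.2337646484375, -18.494361877441406), 11.548006057739258)
roller 1883 [30.6 32.1 33.3] ((547.6834716796875, -18.61665916442871), 22.823223114013672)
15.8667 [454.15341458 173.16318122]
-100 left 32.5 right -33.0 ext -36.7 36.4
-80 left 27.8 right -28.2 ext -32.4 32.1
-60 left 23.8 right -23.9 ext -27.8 27.3
-40 left 19.3 right -19.4 ext -23.2 23.4
```

View pics/plx.png

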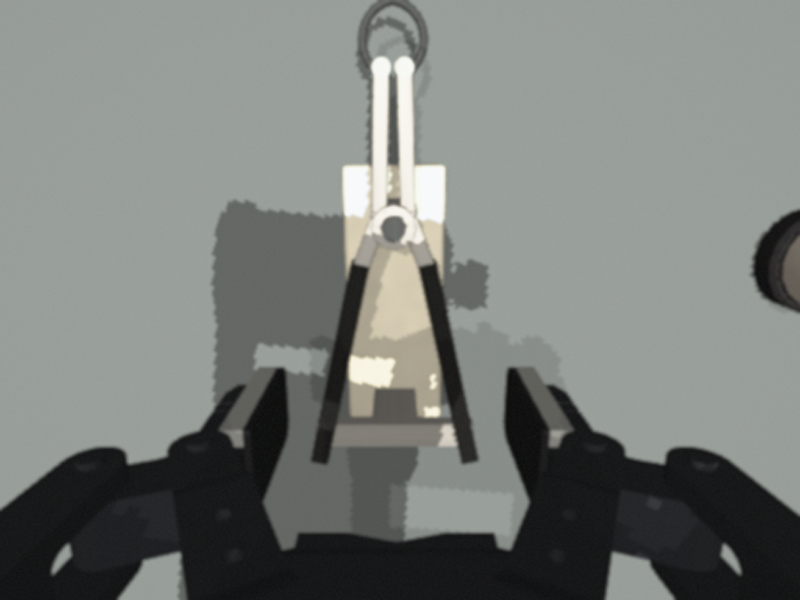

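The roller is seated: top at 32.1, concentric with the stub within about 0.5 mm. The pliers lie symmetric about my axis, 46.6 mm wide at the grip point. Next: grip, squeeze, lift and look at the ring.

Run:
```python
from h import *
yaw=.38; u=np.array([np.cos(yaw),np.sin(yaw)]); g=np.array([491.3,188])-40*u
print('hit',bot.servo_line([*g,20],speed=110,until_force=8))
bot.move_gripper(20,60); bot.dwell(.2); s=bot.read_state(); print('grip',s['grip_width'],s['ee_pos'],s['ft_force'],s['clock'])
bot.servo_line([*g,75],speed=90); bot.dwell(.2)
s=bot.read_state(); c=cam('wrist','pics/sq.png'); print(s['grip_width'],s['ee_pos'],s['ft_force'],s['clock'])
Q=(c['P']-np.array(s['ee_pos']))@rot(s['tool_rot']).as_matrix();np.save('pics/sqQ.npy',Q)
cv2.imwrite('pics/sqx.png',cv2.resize(c['image'][0:300,128:384],None,fx=2,fy=2,interpolation=cv2.INTER_CUBIC))
```

```text
hit False
grip 25.092920907462766 [454.62788462 173.36173896  21.33648119] [-4.97842329 -0.75525754 14.097101  ] 17.4667
25.149162712960976 [453.91416392 173.07999897  74.474993  ] [ 1.07394244 -0.09942091 -1.6642458 ] 18.425
```

View pics/sqx.png

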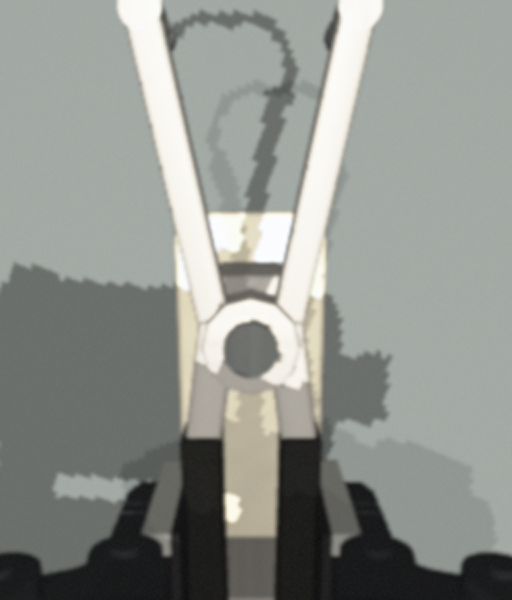

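The squeezed pliers have splayed jaw arms, pivot at crop (250,348) and handles parallel between the pads. The ring lies just outside the wrist view. I'll get pivot position and pitch from depth, and look for the ring in the fixed cameras.

Run:
```python
from h import *
Q=np.load('pics/sqQ.npy'); img=np.load('pics/sq.npz')['img'].astype(int)
f=lambda x,y:np.nanmedian(Q[y//2-1:y//2+2,128+x//2-1:128+x//2+2].reshape(-1,3),0).round(2)
for n,x,y in(('pivotdisk',250,348),('piv ring top',250,306),('armL tip',140,12),('armL mid',180,150),('armR tip',360,12),('armR mid',335,150),('hL',205,460),('hL2',205,550),('hR',300,460),('hR2',300,550)): print(n,f(x,y))
# fit circle of pivot: bright/dark disk
m=(np.hypot(Q[...,0],Q[...,2]-42)<14)&(Q[...,1]<-36)&(Q[...,1]>-46);X=Q[m];print('pivot top',len(X),np.median(X[:,1]).round(2))
d=m&(img.max(-1)<130)&(np.hypot(Q[...,0],Q[...,2]-42)<8);print('disk',Q[d].mean(0).round(2),cv2.minEnclosingCircle(Q[d][:,[0,2]].astype(np.float32)))
# same in the rest picture relative to the tool then
c=dict(np.load('pics/pl.npz')); 
g=lambda x,y:np.nanmedian(c['P'][int(y*.64)-1:int(y*.64)+2,int(x*.64)-1:int(x*.64)+2].reshape(-1,3),0).round(1)
for n,x,y in(('rest disk',393,229),('armL',380,100),('armL2',380,180),('armR',406,100),('handle',345,330),('handle end',322,440)):print(n,g(x,y))
for n in('scene','side'):
    k=cam(n,f'pics/{n}2.png'); print(n,proj(k,[453.9+100*.93,173.1+100*.37,75+14]).round(0))
```

```text
pivotdisk [  0.13 -40.53  42.7 ]
piv ring top [  0.13 -38.61  49.81]
armL tip [-17.91 -34.25  97.64]
armL mid [-11.9  -34.25  76.3 ]
armR tip [ 18.13 -34.32  97.73]
armR mid [ 14.69 -34.72  76.29]
hL [ -8.69 -36.62  19.74]
hL2 [ -9.05 -36.66   0.46]
hR [  9.73 -36.58  19.76]
hR2 [ 10.04 -37.2    0.76]
pivot top 1982 -38.8
disk [  0.08 -40.6   42.5 ] ((0.08008445054292679, 42.34207534790039), 4.954339981079102)
rest disk [491.1 188.3  62.2]
armL [533.6 210.2  56.5]
armL2 [506.2 199.5  56. ]
armR [536.9 201.4  56.5]
handle [443.7 191.2  58.3]
handle end [391.6 182.5  57.9]
scene [310. 158.]
side [236. 165.]
```

The pliers are held level and centred: pivot at tool z 42.4 (40 plus the 2 mm creep), x 0.1. The ring centre is therefore 104.6 mm ahead of the TCP and 12.4 mm above it. Hover over the stub and check there.

Run:
```python
from h import *
yaw=.38; u=np.array([np.cos(yaw),np.sin(yaw)]); t=np.array([547.5,-18.5])-104.6*u
print(t,bot.ik([*t,21.6],down(yaw-np.pi/2)) is not None)
bot.servo_line([*t,62],attitude=down(yaw-np.pi/2),speed=110); bot.dwell(.3)
s=bot.read_state();print(s['ee_pos'],s['grip_width'],s['clock'])
w=cam('wrist','pics/hov.png');P=w['P']
X=P[(np.hypot(P[...,0]-547.5,P[...,1]+18.5)<14)&(P[...,2]>42.5)&(P[...,2]<48)]
if len(X): print('stub',len(X),X.mean(0).round(1),cv2.minEnclosingCircle(X[:,:2].astype(np.float32)))
M=rot(s['tool_rot']).as_matrix(); rc=np.array(s['ee_pos'])+M@[0,-12.4,104.6]; print('ring predicted',rc.round(1))
out=[]
for n in('scene','side'):
    k=cam(n,f'pics/{n}3.png'); p=proj(k,rc).round().astype(int); print(n,p, 'stub',proj(k,[547.5,-18.5,45]).round(1))
    im=k['image']; y,x=max(p[1]-30,0),p[0]-40; cr=cv2.resize(im[y:y+60,x:x+80],(400,300),interpolation=cv2.INTER_CUBIC); print((x,y))
    # predicted 30 mm ring outline drawn thin
    a=np.linspace(0,2*np.pi,40); o=np.array([(proj(k,rc+[15*np.cos(b),15*np.sin(b),0])-[x,y])*5+2.5 for b in a]).astype(int)
    raw=cr.copy(); cv2.polylines(cr,[o],True,(0,0,255),1); out.append(np.vstack([raw,cr]))
cv2.imwrite('pics/hovx.png',np.hstack(out))
```

```text
[450.36167912 -57.2982811 ] True
[450.36073747 -57.2115922   61.99658664] 25.040667927933985 21.125
stub 1808 [546.2 -18.7  45.2] ((547.1560668945312, -18.258819580078125), 11.48594856262207)
ring predicted [547.5 -18.4  74.4]
scene [250 197] stub [249.7 203.3]
(np.int64(210), np.int64(167))
side [258 200] stub [258.6 208.4]
(np.int64(218), np.int64(170))
```

View pics/hovx.png

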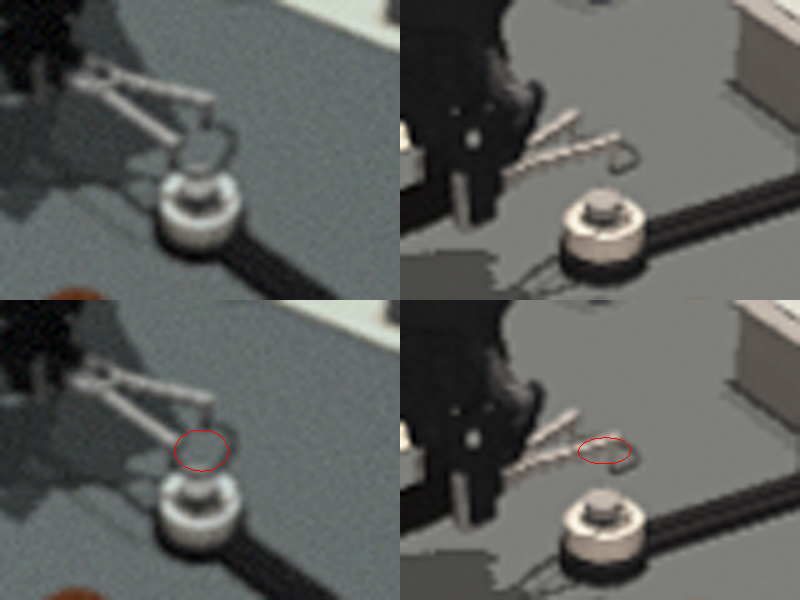

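The hover view shows the spread ring above the stub in both cameras. In the scene crop its centre is roughly (206,148), against the predicted (201,150), so a couple of mm of possible offset. I'll check with the depth points of the ring.

Run:
```python
from h import *
rc=np.array([547.5,-18.4,74.4]);yaw=.38;u=np.array([np.cos(yaw),np.sin(yaw)]);n=np.array([-u[1],u[0]])
for k in('scene3','side3','hov'):
    P=np.load(f'pics/{k}.npz')['P']; D=P-rc; a=D[...,:2]@u;b=D[...,:2]@n
    m=(np.hypot(a,b)<26)&(np.abs(D[...,2])<7); r=np.hypot(a,b)[m]
    print(k,m.sum()); 
    if m.sum()>6:
        A=np.c_[a[m],b[m],D[...,2][m]]; ring=A[A[:,2]<4]
        print(' range a',np.percentile(ring[:,0],[0,5,95,100]).round(1),'b',np.percentile(ring[:,1],[0,5,95,100]).round(1),'z med',np.median(ring[:,2]).round(1))
        for lo in range(-180,180,45):
            an=np.degrees(np.arctan2(ring[:,1],ring[:,0]));q=(an>=lo)&(an<lo+45)
            if q.any():print('  ',lo,q.sum(),'r min/med/max',np.hypot(ring[q,0],ring[q,1]).min().round(1),np.median(np.hypot(ring[q,0],ring[q,1])).round(1),np.hypot(ring[q,0],ring[q,1]).max().round(1),'z',np.median(ring[q,2]).round(1))
```

```text
scene3 39
 range a [-7.3 -6.5 17.5 18.8] b [-20.7 -20.1  21.   22.3] z med 2.1
   -135 3 r min/med/max 18.4 18.7 20.7 z 0.8
   -90 8 r min/med/max 18.6 20.5 22.6 z 2.2
   -45 6 r min/med/max 14.2 17.6 18.5 z 1.6
   0 5 r min/med/max 16.0 17.7 20.0 z 2.3
   45 6 r min/med/max 18.6 20.9 21.1 z 3.5
   90 5 r min/med/max 16.5 20.2 23.2 z 1.1
side3 23
 range a [-12.1 -12.   12.4  15.2] b [-25.7 -24.9  15.4  17.3] z med 0.8
   -135 7 r min/med/max 22.1 23.8 25.4 z 0.9
   -90 4 r min/med/max 19.2 21.9 25.8 z 1.2
   -45 3 r min/med/max 15.4 16.0 16.0 z -1.2
   45 4 r min/med/max 13.4 16.4 17.4 z 0.8
   90 2 r min/med/max 15.4 15.7 16.0 z 2.1
hov 89
 range a [-8.4 -8.  -4.2 -3.5] b [-15.9 -15.7  15.7  15.7] z med 1.6
   -135 41 r min/med/max 15.7 16.5 17.6 z 1.7
   90 48 r min/med/max 15.5 16.3 17.4 z 1.4
```

The scene and wrist depth agree with the prediction: symmetric about the axis, front wire at 17 mm, wire top 1.6 mm above centre and level. The side camera is shifted for the stub too, so that is a camera bias. Now descend, guarded.

Run:
```python
from h import *
t=[450.36,-57.3]
h=bot.servo_line([*t,38],speed=60,until_force=6);s=bot.read_state();print(h,s['ee_pos'],s['ft_force'])
if not h:
    h=bot.servo_line([*t,21.6],speed=30,until_force=5);bot.dwell(.4);s=bot.read_state();print(h,s['ee_pos'],s['ft_force'],s['grip_width'],s['clock'])
w=cam('wrist','pics/fin.png');Q=(w['P']-np.array(s['ee_pos']))@rot(s['tool_rot']).as_matrix()
m=(np.hypot(Q[...,0],Q[...,2]-42)<8)&(Q[...,1]<-38)&(Q[...,1]>-46)&(w['image'].max(-1)<130);print('disk',Q[m].mean(0).round(2) if m.any() else None)
P=w['P'];X=P[(np.hypot(P[...,0]-547.5,P[...,1]+18.5)<14)&(P[...,2]>43)&(P[...,2]<48)]
print('stub',len(X),cv2.minEnclosingCircle(X[:,:2].astype(np.float32)) if len(X) else 0)
M=rot(s['tool_rot']).as_matrix(); print('ring predicted',(np.array(s['ee_pos'])+M@[0,-12.4,104.6]).round(1))
out=[]
for n in('scene','side'):
    k=cam(n,f'pics/{n}4.png');p=proj(k,[547.5,-18.5,34]).round().astype(int)
    out.append(cv2.resize(k['image'][p[1]-30:p[1]+30,p[0]-33:p[0]+33],(396,360),interpolation=cv2.INTER_CUBIC))
cv2.imwrite('pics/finx.png',np.hstack(out))
```

```text
False [450.28781336 -57.28004885  37.77050554] [-0.14603826  0.00160561 -1.19803894]
False [450.42296623 -57.30987377  21.6597507 ] [ 0.22882291  0.15634782 -1.76937632] 24.94133094273497 22.925
disk [-3.000e-02 -4.065e+01  4.248e+01]
stub 1372 ((544.9547729492188, -19.24583625793457), 11.180217742919922)
ring predicted [547.6 -18.5  34.1]
```

View pics/finx.png

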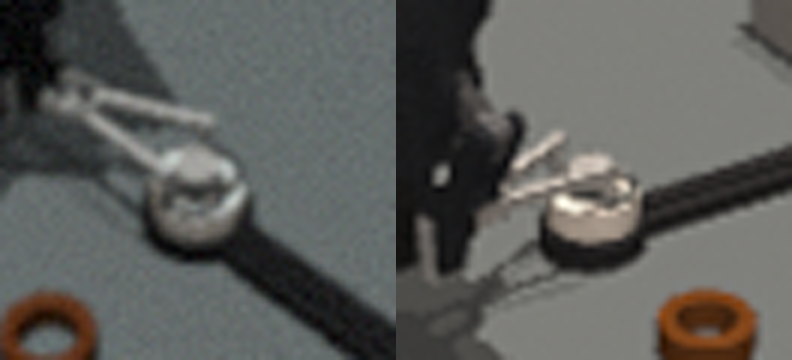

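The final view shows the ring lying on the roller top around the stub in both cameras, with no contact force. Handing in.

```bash
python3 -c "
from rig import bot
s=bot.read_state();print(s['clock'],s['grip_width'],s['ee_pos'],s['ft_force']);print(bot.finish_job())"
```

```text
23.075 24.81537017112058 [450.3972895  -57.29406407  21.62853526] [ 0.07928314  0.17187109 -1.14103354]
the job is handed in; nothing more can be done
None
```

The white roller sits fully on the boss, and the pliers are held squeezed with the spread ring around the groove. I handed the job in at 23 s of the 48 s allowed.

**Last checks:**
- **Roller:** it touched down with its underside at 14.0 mm. After release its top measured about 32 mm, centred on the stub within about 0.5 mm.
- **Ring:** its position comes from the pliers' measured pose in the grip. That puts its centre at (547.6, -18.5, 34.1), against a groove at about (547.5, -18.5, 34). The descent met no contact, and both fixed cameras show the ring around the stub on the roller.

**What failed or disagreed:**
- **First roller grasp missed:** the fingertips really stand about 16 mm behind the reported TCP at that opening, not 19 mm ahead as stated. I measured the true offset and the second grasp held. The roller stayed within about 1 mm in between.
- **Grip width:** the pliers read about 25 mm rather than the nominal 28, and drifted from 25.1 to 24.8. I took this as the rubber compressing under 60 N, because the handles looked parallel and the ring was spread. I have no direct reading that they are at the stop.
- **Side camera:** it places things about 3 mm off, for the stub as well as the ring, so I did not use it for positions.
- **Last stub fit:** the final wrist-camera fit read 545.0 in x, because the image edge cut it off. I relied on the earlier full views.
- **Bystanders:** I did not re-measure them at the end, but I felt no unexpected contact.

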